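Clear the storeroom scale and zero it

TASK

A round tin lid was left leaning in the cradle of the bench scale: set it down gently upright in the one empty gap of the wire rack, beside the lids stored there, and let go of it. Then zero the empty scale: press its round key with a steady 9 newtons or so for about a second (well short of 20 newtons, which would damage it) and let go. Leave the square keys, the stored lids and everything else on the table alone.

Things in the scene. Friction and masses are not known exactly. Their poses are not given: they have to be found in the camera images.
- lid_center (a point): Centre of the loose tin lid, a flat aluminium disc 150 mm wide, 8 mm thick, 0.11-0.23 kg. x: its axis, normal to the faces. At the start it leans 15 degrees back from upright (top away from the keys) in the scale's cradle, on two rods, flat against a back plate that ends 12 mm above its centre (along the lid), so its upper 60 mm is free on both faces; its z then points up along it to its top.
- scale: Bench scale, fixed, grey, 280 mm (x) by 240 mm (y). Origin on the table under its centre; x points from the black key panel (-x end, 50 mm above the table) to the cradle. Steel platform, top at 62 mm, from x = -47 to +137 mm; the cradle on it reaches 160 mm above the table at x = +55 to +90 mm.
- zero_key: The round flat key, 40 mm wide, on the scale's panel, one of three in a row across it, 64 mm between centres (its place varies). Origin at the centre of its underside, 50 mm above the table; z up; top face 3.5 mm above the origin. It yields straight down about 0.2 mm per newton, 2.5 mm at most (12.5 N), is rigid beyond, and springs back.
- square_key_a: A square flat key, 36 mm wide, same row, height and colour as the round one. Not to be pressed. Origin at the centre of its underside, top 3.5 mm above.
- square_key_b: A square flat key, 36 mm wide, same row, height and colour as the round one. Not to be pressed. Origin at the centre of its underside, top 3.5 mm above.
- rack: Dark wire rack, fixed, base board 130 mm (x) by 220 mm (y) by 8 mm; origin on the table under its centre. Three gaps at y = -60, 0, 60 mm, each for a disc standing in the x-z plane between four upright tines (at x = +-45 mm, tops 95 mm above the table, 15 mm clear across y), its lower rim on two level 8 mm rods along y (x = +-45 mm, 20 mm above the table) that stop it rolling.
- free_gap: The one empty gap of the rack (its place varies). Origin at the gap's centre on the base board, 8 mm above the table, where a small paper tag lies; x along the gap (the plane of a standing disc), y across it (a standing disc's axis), z up. The 150 mm lid, when seated, has its centre 77 mm and its top 152 mm above this origin.
- stored_lid_a: A stored lid like the other but 140 mm in diameter, 8 mm thick, loose, standing in another gap of the rack. Origin at its centre, x along its axis. Leave alone.
- stored_lid_b: A stored lid like the other but 130 mm in diameter, 8 mm thick, loose, standing in another gap of the rack. Origin at its centre, x along its axis. Leave alone.
- tape_roll: Bystander: roll of packing tape lying flat, 110 mm diameter, 48 mm high, origin at the centre of its underside. Leave alone.
- mug: Bystander: white mug, 80 mm diameter, 95 mm high, origin at the centre of its underside. Leave alone.
- spray_bottle: Bystander: white bottle, 60 mm diameter, 170 mm high, origin at the centre of its underside. Leave alone.
- stapler: Bystander: black stapler 150 x 36 x 52 mm, origin at the centre of its underside. Leave alone.
Not all that is in view belongs to the job. What is shaped like the part that bears lid_center but blue or red is not meant.

How it is judged:
On the way, in this order (a step that is already met when the one before it is completed fails the run):
1. the lid stands upright in the empty gap of the rack, let go and at rest (x of lid_center in the frame of free_gap between -0.02 and 0.02 m and y of lid_center in the frame of free_gap between -0.015 and 0.015 m and z of lid_center in the frame of free_gap between 0.066 and 0.09 m and angle between the x axis of lid_center and the y axis of free_gap, either way round below 0.22 rad and angle between lid_center's own x axis and vertical between 1.4 and 1.75 rad and contact force between lid and the fingers below 0.1 N and linear speed of lid below 0.02 m/s), for 0.3 s.
2. with the lid standing there, the round key is pressed with 6 to 14 N for 0.6 s (x of lid_center in the frame of free_gap between -0.02 and 0.02 m and y of lid_center in the frame of free_gap between -0.015 and 0.015 m and z of lid_center in the frame of free_gap between 0.066 and 0.09 m and angle between the x axis of lid_center and the y axis of free_gap, either way round below 0.22 rad and angle between lid_center's own x axis and vertical between 1.4 and 1.75 rad and contact force between lid and the fingers below 0.1 N and contact force between zero_key and anything else between 6 and 14 N), for 0.6 s.
At the end, for the whole second after the job is handed in: The lid stands at rest, let go, in the rack's empty gap: centre within 20 mm of the gap's centre along it, 15 mm across, 66 to 90 mm above the base board; axis level within 10 degrees and along the gap's y axis within 12. Nothing touches the scale or its round key (all of step 1 and angular speed of lid below 0.2 rad/s and contact force between each of zero_key, scale and anything else below 0.1 N).
It fails at once if the round key is pressed with more than 20 N (contact force between zero_key and anything else above 20 N).
It fails at once if a square key is pressed (contact force between any of square_key_a, square_key_b and anything else above 1.5 N).
It fails at once if the lid is dropped or forced: hits the rack with more than 60 N, or falls on the table (contact force between lid and rack above 60 N or height (world z) of lid_center below 0.07 m).
It fails at once if a stored lid is moved by more than 15 mm or knocked over (distance of any of stored_lid_a, stored_lid_b from where it was at the start of the episode above 0.015 m or angle between any of stored_lid_a, stored_lid_b's own x axis and vertical below 1.35 rad or angle between any of stored_lid_a, stored_lid_b's own x axis and vertical above 1.79 rad).
It fails at once if something else on the table is moved by more than 20 mm (distance of any of tape_roll, mug, spray_bottle, stapler from where it was at the start of the episode above 0.02 m).
It also fails if it takes over 64 s, if anything falls off the work surface, if the arm or the gripper's body presses on something with over 40 N, if the wrist force passes 120 N, or if a joint passes its speed limit or range.

ROBOT

A 6-joint arm with a two-finger parallel gripper is mounted at the origin on the work surface. World frame = base frame: x ahead of the robot, y to its left, z up, the work surface at z = 0. Lengths are in m, angles in rad, forces in N, time in s.
With the tool pointing down it reaches from about 0.325 to 0.9 m from the base axis. Payload 6.1 kg.
Tool frame: the origin (TCP) lies midway between the tips of the shut fingers; the grasp point (between the pads) lies 19 mm behind it; z points along the fingers, y is the line along which they close (so a half turn about z gives the same grasp; the last joint's range is limited). The gripper opens to 85 mm and grips with 20 to 120 N. Pads are 22 mm wide; open, the fingers measure 114 mm over their backs; the gripper's body (76 mm by 85 mm) begins 54 mm behind the grasp point. The pads swing forward as they close: fully open they stand 13 mm farther back than shut.
Start: joints at [-1.338, 0.22, 1.526, -0, 1.395, -0.126], TCP at [0.219, -0.585, 0.231] pointing down, gripper open.
Joint ranges: [-2.98, 2.98], [-0.91, 2.08], [0.09, 2.57], [-1.24, 4.39], [0.2, 2.65], [-2.68, 2.68]. Speed limits (rad/s): [2.57, 2.57, 3.01, 3.14, 3.14, 3.14].

INTERFACE

Orientations are given as [roll, pitch, yaw] about the fixed x, y, z axes, in that order (R = Rz(yaw) Ry(pitch) Rx(roll)).
In Python, from plant import movep, move_l, set_joints, gripper_to, hold, inverse_kinematics, observe, get_image, get_calibration, Unreachable, job_done gives the robot as it stands. Calls block until the motion is done:
- movep(position, orientation): joint-space move of the TCP to a pose.
- move_l(position, feed=0.15, rotation=None, max_force=None): straight line of the TCP; rotation=None keeps the orientation; feed is the mean speed in m/s. With max_force (N) it stops when the force on the tool has changed by that much, and returns True; else False.
- set_joints(angles): joint-space move.
- gripper_to(opening, f_grip=None): finger opening in m; f_grip is the grip in N (None keeps the last); returns when the fingers have stopped.
- hold(seconds).
- inverse_kinematics(position, orientation): joint angles nearest the present ones, or None.
- observe(): the state.
- get_image(name): name is "scene" or "top" or "wrist"; returns (picture, depth): 384x512x3 uint8, red, green, blue; 384x512 float32, m along the optical axis (not along the pixel's ray), 0 where there is no reading.
- get_calibration(name): a dict with "intrinsics" (3x3 intrinsics, pixels), "world_from_camera" (4x4, takes a point from camera to world coordinates). Camera axes: x right, y down, z forward; pixel columns grow to the right and rows downward; lengths in m; the calibration is good to about 2 mm. A picture is of the moment at which its call begins: read the wrist's pose just before it. get_calibration takes no time and is no camera call; for the wrist camera it gives the pose at the moment of the call.
A pose or a line that the arm cannot do raises Unreachable and nothing moves.
- job_done(): hands the job in; it is judged then, once.
The state is a dict: "time_s": time; "q": joint angles; "joint_velocities": joint speeds; "joint_torque": joint torques, N m; "eef_pos": TCP position; "tcp_rot": TCP orientation; "ft_force": force on the tool from outside, world axes, zero at the start; "torque": the same for the moment, N m; "opening": finger opening in m; "grasp_force": force on a finger pad.
Only numpy, scipy, OpenCV 4.12 (cv2) and the standard library are available. Lean on these libraries where they do the work, as an engineer would, in place of code of your own. Each camera call takes 0.05 s, during which the arm holds its last target. There are 200 camera calls.

## Working session

There is one attempt and no reset: what is moved stays moved. The work goes in short steps, each a Python script; the robot and the scene stay as the last script left them, time stands still between calls to the robot, and variables do not carry over. Pictures are saved under pics/ and viewed, at most 10 in all, crops included, and the job is handed in when it is done.

```bash
mkdir -p pics
cat > h.py <<'E'
import numpy as np, cv2
from plant import *
def snap(n,tag):
    c=get_calibration(n); p,d=get_image(n)
    np.savez(f'{tag}.npz',p=p,d=d,K=c['intrinsics'],T=c['world_from_camera'])
    cv2.imwrite(f'pics/{tag}.png',cv2.resize(p[:,:,::-1],(800,600),interpolation=cv2.INTER_CUBIC))
def cloud(tag):
    z=np.load(f'{tag}.npz');d=z['d'];K=z['K'];T=z['T'];v,u=np.mgrid[:384,:512]
    P=np.stack([(u-K[0,2])/K[0,0]*d,(v-K[1,2])/K[1,1]*d,d],-1)
    return P@T[:3,:3].T+T[:3,3],z['p'],d
E
python3 - <<'E'
from h import *
for n in ('scene','top'): snap(n,n); print(get_calibration(n)['world_from_camera'])
E
```

```text
[[ 0.18909782  0.84279765 -0.50391877  1.28899694]
 [ 0.98194979 -0.16442825  0.09347701 -0.1633771 ]
 [-0.00407628 -0.51249923 -0.85867801  1.42171981]
 [ 0.          0.          0.          1.        ]]
[[ 0.00260105 -0.99256025  0.12172668  0.37600314]
 [-0.99982212 -0.00485519 -0.01822507 -0.00489168]
 [ 0.01868049 -0.12165762 -0.99239632  1.23656479]
 [ 0.          0.          0.          1.        ]]
```

View pics/scene.png

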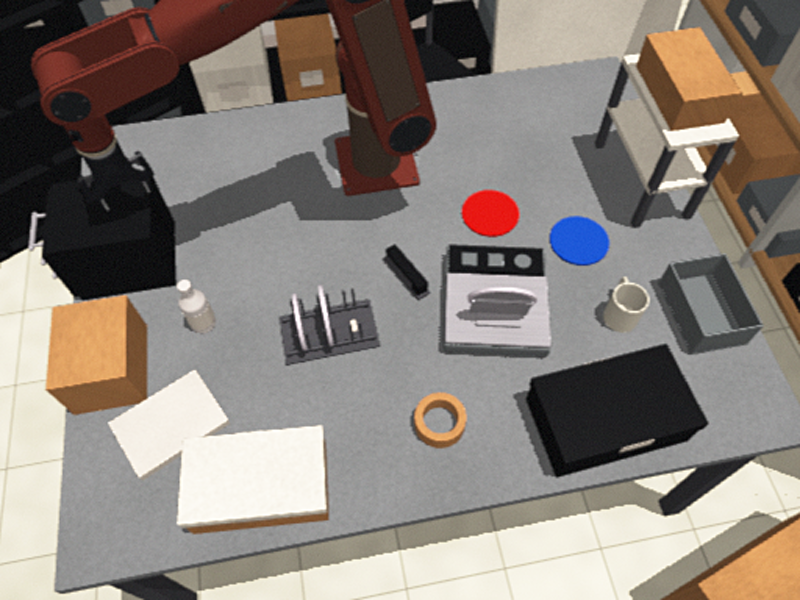

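View pics/top.png

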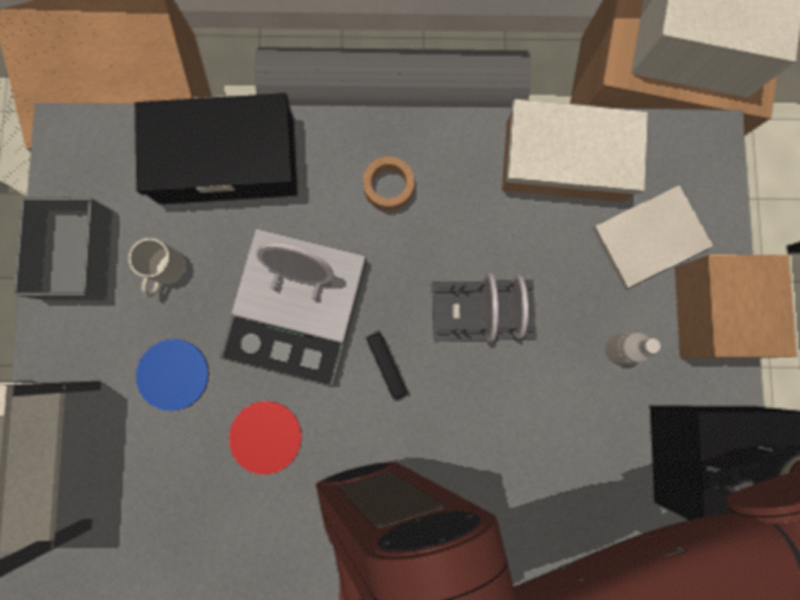

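The top view shows the loose grey lid at (296,265) in the scale's cradle. The blue (172,374) and red (265,437) discs are decoys. The keys are round (251,343), square (281,352) and square (312,358). The rack's empty gap with its tag is at (456,311), with stored lids at x≈492 and 522.

Run:
```python
from h import *
P,p,d=cloud('top')
for n,(a,b) in dict(round=(251,343),sqA=(281,352),sqB=(312,358),tag=(456,311),blue=(172,374),c1=(255,232),c2=(366,257),c3=(334,382),c4=(223,358),r1=(433,282),r2=(433,342),r3=(536,280),r4=(536,340),bottle=(650,346),stap=(387,365),mug=(152,260),lidf=(310,268)).items():
    u,v=int(a*.64),int(b*.64); print(n,np.nanmedian(P[v-1:v+2,u-1:u+2].reshape(-1,3),0).round(4))
w=P[int(225*.64):int(330*.64),int(240*.64):int(355*.64)].reshape(-1,3)
for tag in('top','scene'):
    P,p,d=cloud(tag)
    m=(d>0)&(P[...,2]>.12)&(P[...,2]<.3)&(P[...,0]>.4)&(P[...,0]<.75)&(P[...,1]>.05)&(P[...,1]<.4)
    q=P[m]; print(tag,len(q),q.min(0),q.max(0))
    q=q[q[:,2]>.165]; c=q.mean(0); U,S,V=np.linalg.svd(q-c); print(c,V[2],S/np.sqrt(len(q)),q[q[:,2].argsort()[-5:]])
s=cv2.imread('pics/top.png')[210:400,200:560]
cv2.imwrite('pics/crop.png',cv2.resize(np.load('top.npz')['p'][134:256,128:358,::-1],(800,424),interpolation=cv2.INTER_CUBIC))
```

```text
round [0.4276 0.2867 0.0539]
sqA [0.4086 0.2256 0.0548]
sqB [0.3962 0.1616 0.0544]
tag [ 0.498  -0.1374  0.0095]
blue [0.3635 0.4583 0.0074]
c1 [0.66   0.283  0.0592]
c2 [0.6173 0.0552 0.0022]
c3 [0.3488 0.1169 0.0461]
c4 [0.3958 0.3541 0.001 ]
r1 [ 0.5628 -0.0907  0.0015]
r2 [ 0.4345 -0.0908  0.0007]
r3 [ 0.5682 -0.3172 -0.002 ]
r4 [ 0.4387 -0.3133  0.0015]
bottle [ 0.4192 -0.4841  0.1699]
stap [0.3839 0.0087 0.0549]
mug [0.6074 0.5158 0.0055]
lidf [0.5647 0.1535 0.1603]
top 701 [0.54613792 0.1097038  0.12000829] [0.60076637 0.25562103 0.22326297]
[0.5810581  0.1777285  0.19374565] [-0.92601063  0.22029068  0.30655559] [0.03647035 0.01740039 0.00202412] [[0.59355842 0.1759394  0.22118611]
 [0.59068697 0.17584605 0.22129389]
 [0.58782792 0.17015983 0.22152836]
 [0.58468323 0.16704053 0.22307527]
 [0.58741154 0.17820155 0.22326297]]
scene 490 [0.55560464 0.11117254 0.12047068] [0.60557146 0.2532322  0.22138078]
[0.58882429 0.17894932 0.19439706] [ 0.94801615 -0.24264478 -0.20588562] [0.0369629  0.01681215 0.00235755] [[0.59014013 0.16988657 0.22002476]
 [0.59583232 0.17829481 0.22031441]
 [0.59369573 0.18547011 0.22083254]
 [0.59312187 0.18228724 0.22090723]
 [0.59521556 0.17168    0.22138078]]
```

View pics/crop.png

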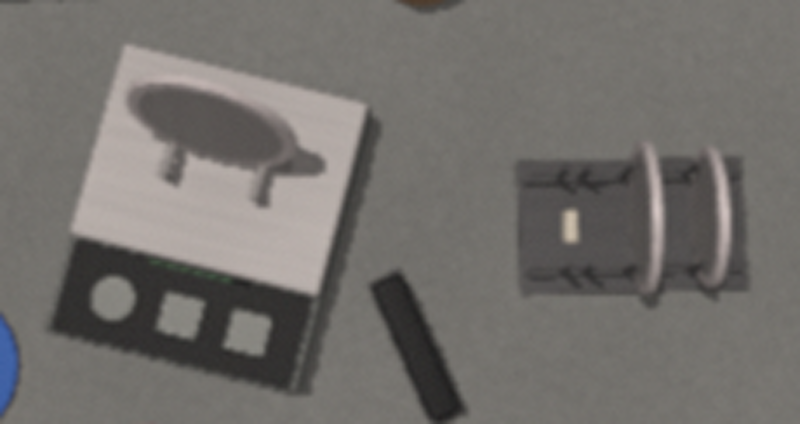

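Crop: the round key at (113,298) is the leftmost of the three, and the tag is in the left gap at (571,226). The key spacing (129 mm over two steps) and the 15° lid tilt both check out. Next I check that the poses are reachable and take a close look above the rack and the lid.

```bash
cat >> h.py <<'E'
from scipy.spatial.transform import Rotation as Ro
xs=np.array([.970,-.243,0]); 
s,c=np.sin(np.radians(15)),np.cos(np.radians(15))
lz=s*xs+np.array([0,0,c]); n=c*xs-np.array([0,0,s])
G=np.array([.585,.1785,.196])
def rpy(y,z):
    x=np.cross(y,z); return Ro.from_matrix(np.stack([x,y,z],1)).as_euler('xyz')
def look(n_): 
    snap('wrist',n_)
E
python3 - <<'E'
from h import *
T=G-.019*lz
for sg in(1,-1):
    print('grasp',inverse_kinematics(T,rpy(sg*n,-lz)),inverse_kinematics(T+.12*lz,rpy(sg*n,-lz)))
    for a in (1,-1): print('rack',sg,a,inverse_kinematics([.5,-.14,.12],rpy(np.array([0,a*1.,0]),np.array([0,0,-1.]))))
movep([.47,-.14,.36],rpy(np.array([0,1.,0]),np.array([0,0,-1.])))
look('w_rack'); print(observe()['time_s'])
E
```

```text
grasp [0.11919975 0.40364123 1.4233012  0.09244091 1.55998569 0.35225942] [0.1035261  0.40154618 1.20855138 0.09054843 1.77733866 0.35661541]
rack 1 1 [-0.42497084  0.07894637  1.90422481  0.          1.15842147 -1.99576716]
rack 1 -1 [-4.24970836e-01  7.89463712e-02  1.90422481e+00 -4.44089210e-16
  1.15842147e+00  1.14582549e+00]
grasp None None
rack -1 1 [-0.42497084  0.07894637  1.90422481  0.          1.15842147 -1.99576716]
rack -1 -1 [-4.24970836e-01  7.89463712e-02  1.90422481e+00 -4.44089210e-16
  1.15842147e+00  1.14582549e+00]
2.0583
```

View pics/w_rack.png

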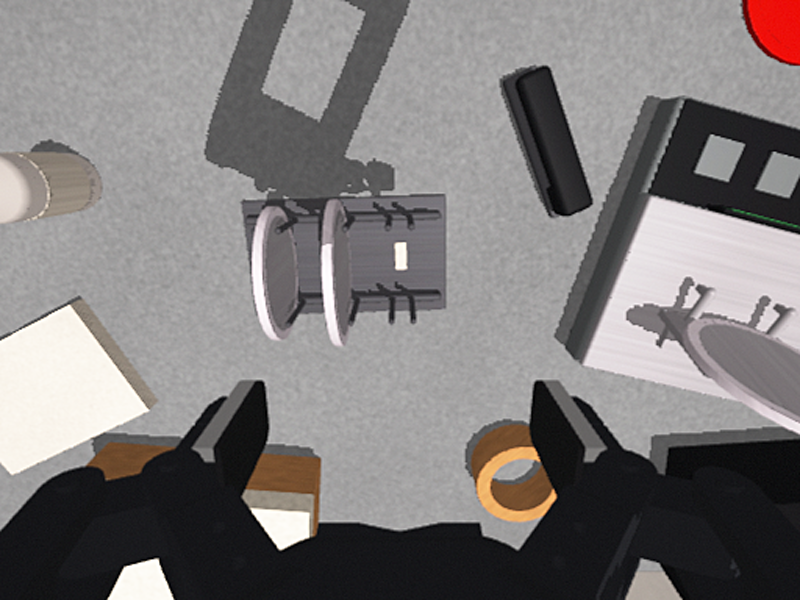

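The wrist view shows the tag at (401,256), board corners at (445,195) and (445,308), and stored lids at x≈335 and 275. I'll turn these into world points.

Run:
```python
from h import *
z=np.load('w_rack.npz');K=z['K'];T=z['T']
def ray(a,b,h):
    r=T[:3,:3]@np.array([(a*.64-.2-K[0,2])/K[0,0],(b*.64-.2-K[1,2])/K[1,1],1]); return T[:3,3]+r*(h-T[2,3])/r[2]
for n_,a,b,h in(('tag',401,256,.009),('TR',445,195,.008),('BR',445,308,.008),('TL',243,200,.008)): print(n_,ray(a,b,h).round(4))
P,p,d=cloud('w_rack')
m=(d>0)&(P[...,2]>.10)&(abs(P[...,0]-.5)<.1)&(P[...,1]<-.12)&(P[...,1]>-.32)
for lo,hi in((-.235,-.165),(-.32,-.236)):
    q=P[m&(P[...,1]>lo)&(P[...,1]<hi)]; V=np.linalg.svd(q-q.mean(0))[2][2]; print(len(q),q.mean(0).round(4),q.min(0).round(3),q.max(0).round(3),V.round(3))
cv2.imwrite('pics/c2.png',cv2.resize(p[120:205,145:290,::-1],(800,469),interpolation=cv2.INTER_CUBIC))
# dark tine points above board in free gap
q=P[(d>0)&(P[...,2]>.07)&(P[...,2]<.1)&(P[...,1]>-.165)&(P[...,1]<-.1)&(abs(P[...,0]-.5)<.08)]; print(len(q)); print(q.round(3)[::max(1,len(q)//25)])
```

```text
tag [ 0.5007 -0.138   0.009 ]
TR [ 0.4347 -0.0911  0.008 ]
BR [ 0.562  -0.0873  0.008 ]
TL [ 0.4397 -0.307   0.008 ]
15121 [ 0.4642 -0.1917  0.4086] [ 0.435 -0.215  0.1  ] [ 0.566 -0.165  0.454] [-0.898 -0.43  -0.09 ]
941 [ 0.4982 -0.256   0.1218] [ 0.445 -0.263  0.1  ] [ 0.561 -0.252  0.139] [-0.042  0.995  0.095]
115
[[ 0.452 -0.151  0.077]
 [ 0.452 -0.129  0.079]
 [ 0.453 -0.149  0.085]
 [ 0.452 -0.129  0.091]
 [ 0.453 -0.149  0.095]
 [ 0.453 -0.129  0.094]
 [ 0.454 -0.15   0.097]
 [ 0.454 -0.129  0.098]
 [ 0.455 -0.15   0.097]
 [ 0.455 -0.129  0.098]
 [ 0.456 -0.15   0.097]
 [ 0.457 -0.129  0.097]
 [ 0.542 -0.147  0.071]
 [ 0.543 -0.148  0.075]
 [ 0.542 -0.127  0.077]
 [ 0.542 -0.147  0.08 ]
 [ 0.542 -0.125  0.083]
 [ 0.543 -0.147  0.084]
 [ 0.542 -0.125  0.086]
 [ 0.542 -0.147  0.089]
 [ 0.542 -0.125  0.089]
 [ 0.542 -0.147  0.094]
 [ 0.542 -0.126  0.096]
 [ 0.543 -0.147  0.097]
 [ 0.543 -0.126  0.097]
 [ 0.545 -0.147  0.096]
 [ 0.544 -0.126  0.097]
 [ 0.546 -0.147  0.097]
 [ 0.546 -0.124  0.097]]
```

View pics/c2.png

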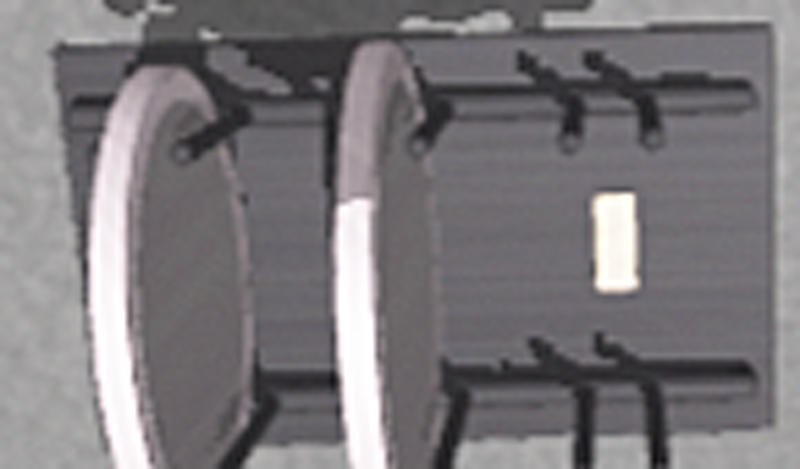

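The tines bracket the gap at (0.500, −0.138), yaw about 1.8°, and the tag agrees. Next I approach the lid and check it with the wrist depth camera.

Run:
```python
from h import *
T=G-.019*lz
gripper_to(.04,20)
movep([.5,.0,.36],rpy(n,-lz)) if inverse_kinematics([.5,.0,.36],rpy(n,-lz)) is not None else print('skip')
movep(T+.15*lz,rpy(n,-lz))
look('w_lid'); print(observe()['time_s'],observe()['eef_pos'])
P,p,d=cloud('w_lid'); R=(P-G)
a,l,h=R@n,R@np.cross(lz,n),R@lz
m=(d>0)&(abs(a)<.03)&(abs(l)<.09)&(h>-.035)&(h<.035)
q=P[m];V=np.linalg.svd(q-q.mean(0))[2][2]; print(m.sum(),V.round(3),n.round(3),'axis offs',np.percentile(a[m],[1,10,50,90,99]).round(4))
print('lateral',np.percentile(l[m],[.5,99.5]).round(4),'top',np.percentile(h[m],[98,99.8]).round(4), 'low-h a',a[m&(h<0)].mean() if (m&(h<0)).any() else 0)
t=m&(h>.018); print('rim a',a[t].min(),a[t].max(),l[t].mean())
```

```text
5.2833 [0.61783836 0.16877347 0.32345723]
1166 [-0.941  0.23   0.248] [ 0.937 -0.235 -0.259] axis offs [-0.0017 -0.0008  0.0021  0.0056  0.0061]
lateral [-0.0621  0.0762] top [0.025  0.0258] low-h a 0.0022493264629655572
rim a -0.0015875530536771018 0.005886684052658242 0.005934523262815475
```

View pics/w_lid.png

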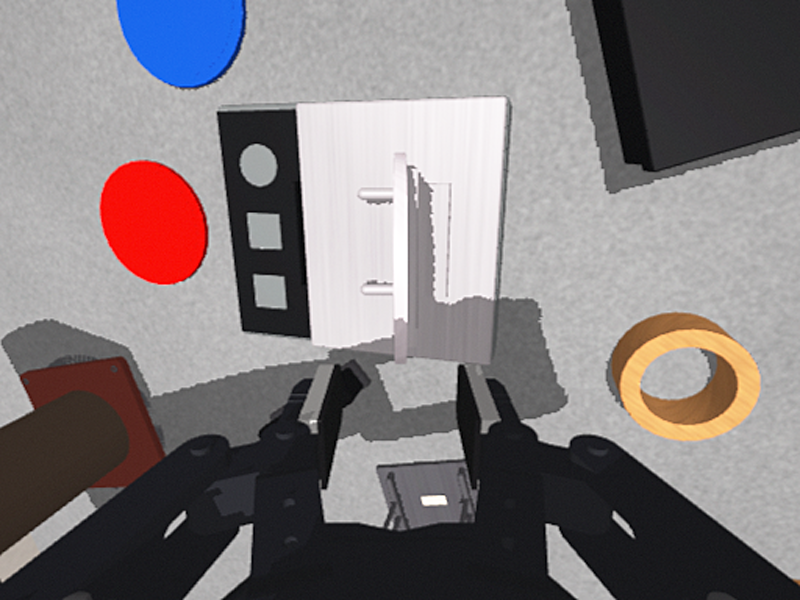

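The lid is edge-on at (400,255) between the fingers, off by +2 mm along its axis and a few mm laterally. I correct for that, grasp and lift.

```bash
python3 - <<'E'
from h import *
G2=G+.002*n+.004*np.cross(lz,n); T=G2-.019*lz
move_l(T+.03*lz,.12); print('hit',move_l(T,.05,max_force=8))
print(observe()['ft_force'])
gripper_to(.0,40); o=observe(); print(o['opening'],o['grasp_force'],o['eef_pos'],T)
move_l(T+.02*lz,.04); move_l(T+.13*lz,.12)
hold(.3);o=observe(); print(o['opening'],o['grasp_force'],o['ft_force'],o['time_s'])
snap('scene','s2'); snap('wrist','w2')
E
python3 -c "
import cv2,numpy as np
cv2.imwrite('pics/w2s.png',np.hstack([cv2.resize(cv2.imread('pics/w2.png'),(400,300)),cv2.resize(cv2.imread('pics/s2.png')[100:450,250:700],(400,300))]))"
```

```text
hit False
[-0.22550345  0.15803079 -0.71555521]
0.007205933909696686 42.60602653026581 [0.58241881 0.18338601 0.1778081 ] [0.58307586 0.18310553 0.17712977]
0.0072489457921538865 42.067058086395264 [ 0.07747373  0.29658878 -1.09064207] 9.5833
```

View pics/w2s.png

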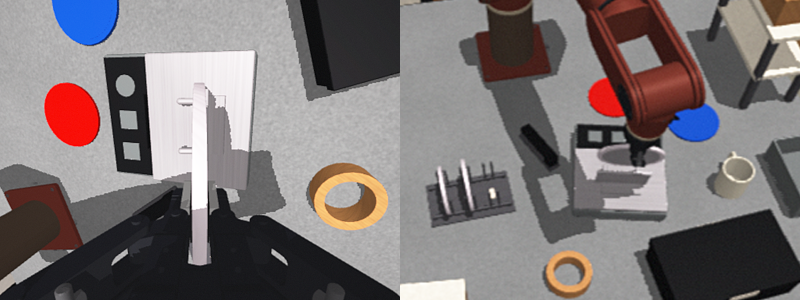

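The lid is held. Next I carry it above the gap and measure it in the hand.

```bash
cat >> h.py <<'E'
gx=np.array([np.cos(.032),np.sin(.032),0]); gy=np.array([-gx[1],gx[0],0]); gap=np.array([.500,-.138,.008])
RD=rpy(-gy,np.array([0,0,-1.]))
E
python3 - <<'E'
from h import *
o=observe()['eef_pos']; move_l([o[0]-.03,o[1],.34],.15)
movep([.5,-.1,.34],RD); movep(gap+[0,0,.27],RD); hold(.3)
look('w3'); t=observe()['eef_pos']; print(t,observe()['time_s'])
P,p,d=cloud('w3'); R=P-t; a,l,h=R@gy,R@gx,R[...,2]
m=(d>0)&(abs(a)<.015)&(abs(l)<.1)&(h>-.12)&(h<.08)&(d>.05)
print('axis',np.percentile(a[m],[1,50,99]).round(4),'lat',np.percentile(l[m],[.2,99.8]).round(4),'h',np.percentile(h[m],[.2,99.8]).round(4))
# fit circle with R=.075 to the rim (outer points) 
q=np.c_[l[m],h[m]]
from scipy.optimize import least_squares
hl=cv2.convexHull(q.astype(np.float32))[:,0]; hl=hl[(hl[:,0]<-.02)]
print('hull',hl.round(3)[::4].tolist())
for lo in(-1,1):
  k=cv2.convexHull(q.astype(np.float32))[:,0]; k=k[k[:,0]*lo>.03]
  r=least_squares(lambda c:np.hypot(k[:,0]-c[0],k[:,1]-c[1])-.075,[0,-.03],loss='soft_l1',f_scale=.002); print(lo,len(k),r.x.round(4))
s_=m&(np.abs(a)<.012); V=np.linalg.svd(P[s_]-P[s_].mean(0))[2][2]; print('normal',V.round(3),gy.round(3))
g=(d>0)&(P[...,2]>.07)&(P[...,2]<.1)&(P[...,1]>-.175)&(P[...,1]<-.1)&(abs(P[...,0]-.5)<.08); q=P[g]
for k in(q[q[:,0]<.49],q[q[:,0]>.51]): print('tines',len(k), k.min(0).round(3) if len(k) else 0,k.max(0).round(3) if len(k) else 0)
E
```

```text
[ 0.5006855  -0.13768657  0.2793228 ] 12.0
axis [-0.0146 -0.0002  0.0146] lat [-0.0229  0.0747] h [-0.0268  0.0799]
hull [[-0.02500000037252903, 0.03799999877810478]]
-1 0 [ 0.   -0.03]
1 11 [ 0.0001 -0.0304]
normal [-0.037  0.999 -0.006] [-0.032  0.999  0.   ]
tines 16 [ 0.454 -0.154  0.076] [ 0.459 -0.127  0.098]
tines 42 [ 0.543 -0.151  0.071] [ 0.549 -0.125  0.099]
```

View pics/w3.png

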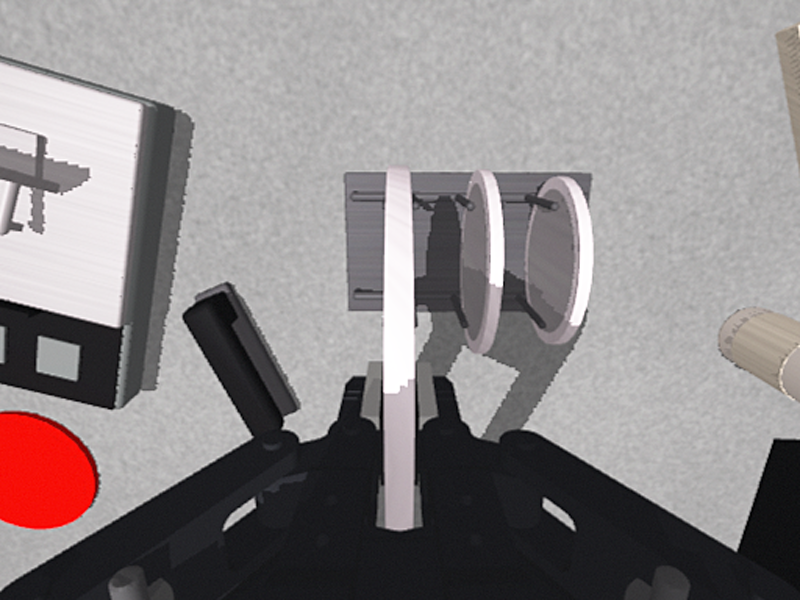

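The lid hangs centred, its centre 30 mm below the TCP and its axis aligned, and it lines up with the gap. I lower it with a force guard.

Run:
```python
from h import *
x,y=gap[:2]
print(move_l([x,y,.20],.15,max_force=8)); print(move_l([x,y,.128],.05,max_force=5),observe()['eef_pos'])
print(move_l([x,y,.108],.015,max_force=5)); o=observe(); print(o['eef_pos'],o['ft_force'],o['time_s'])
```

```text
False
False [ 0.50026679 -0.13811012  0.1284183 ]
True
[ 0.50042105 -0.1381213   0.1165283 ] [1.3169772  0.21404567 2.53327383] 15.075
```

Contact came at 0.1165 m, where seating was expected (0.115 m). I release, retreat and look.

Run:
```python
from h import *
gripper_to(.03); hold(.4); print(observe()['ft_force'])
x,y=gap[:2]
move_l([x,y,.20],.08); move_l([x,y,.30],.15); hold(.1); look('w4')
P,p,d=cloud('w4'); R=P-gap; a,l,h=R@gy,R@gx,R[...,2]
m=(d>0)&(abs(a)<.025)&(abs(l)<.1)&(h>.09)&(h<.17)
q=P[m]; print(m.sum(),'across',np.percentile(a[m],[1,50,99]).round(4),'along',np.percentile(l[m],[.5,99.5]).round(4),'top',np.percentile(h[m],99.5), np.linalg.svd(q-q.mean(0))[2][2])
print(observe()['time_s'])
RK=np.array([.4276,.2867]); 
for yv in (n*[1,1,0],):
  yv=yv/np.linalg.norm(yv); print(inverse_kinematics([*RK,.09],rpy(yv,np.array([0,0,-1.]))))
```

```text
[0.53458398 0.645998   0.34903875]
973 across [-0.0047 -0.0005  0.0037] along [-0.0657  0.0736] top 0.15236444602614563 [-2.49950333e-02  9.99687575e-01 -1.74640667e-05]
17.9833
[ 4.37367952e-01  1.10009322e-01  1.93412239e+00 -4.44089210e-16
  1.09746094e+00  6.82831699e-01]
```

View pics/w4.png

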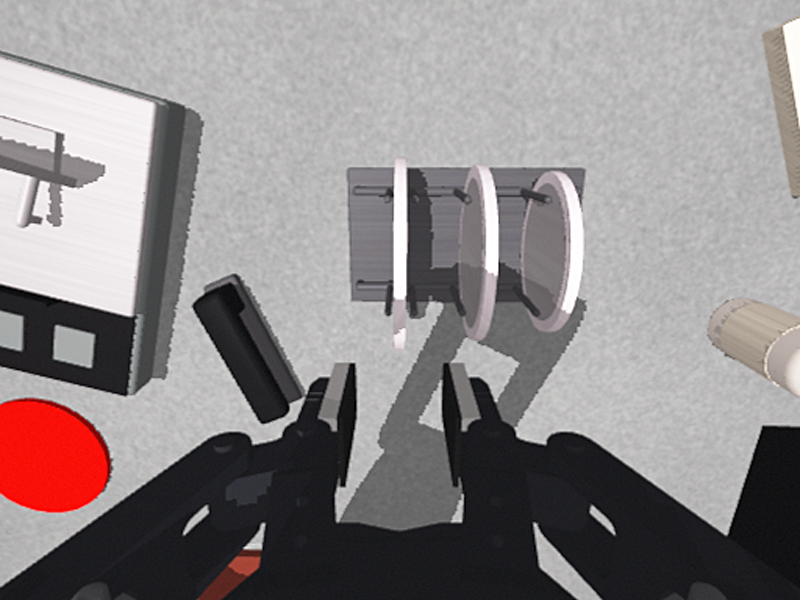

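The lid stands upright in the gap: top 152 mm above the board, 0.5 mm off across the gap, clear of the fingers. Next the key, with its position refined from the wrist view.

```bash
cat >> h.py <<'E'
RK=rpy(xs/np.linalg.norm(xs),np.array([0,0,-1.]))
def keypos(tag,guess):
    P,p,d=cloud(tag); m=((d>0)&(np.hypot(P[...,0]-guess[0],P[...,1]-guess[1])<.034)&(abs(P[...,2]-.053)<.008)&(p.min(2)>95)).astype(np.uint8)
    k,L,S,C=cv2.connectedComponentsWithStats(m); i=1+S[1:,4].argmax(); q=P[L==i]
    lo,hi=q.min(0),q.max(0); return q.mean(0).round(4),(hi-lo).round(4),len(q)
E
python3 - <<'E'
from h import *
for t in('top','w_lid'): print(keypos(t,(.4276,.2867)))
gripper_to(0)
movep([.43,.0,.30],RK); movep([.4276,.2867,.16],RK); hold(.1); look('w5')
print(keypos('w5',(.4276,.2867)),observe()['time_s'])
E
```

```text
(array([0.4264, 0.286 , 0.0536]), array([0.0354, 0.0374, 0.0145]), 118)
(array([0.4286, 0.2869, 0.0531]), array([0.0431, 0.0388, 0.0087]), 505)
(array([0.4284, 0.2878, 0.0535]), array([0.0403, 0.039 , 0.0071]), 1391) 20.7417
```

View pics/w5.png

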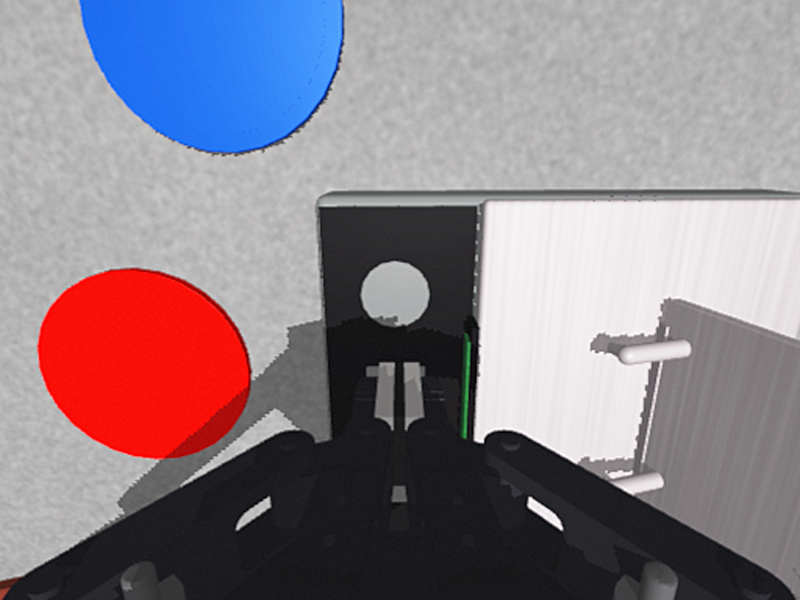

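The round key is at (395,294), in line with the shut fingers. Three views agree on (0.4284, 0.2875) with a 40 mm diameter. I press with the force guard.

Run:
```python
from h import *
x,y=.4284,.2875
f=lambda:observe()['ft_force'][2]
move_l([x,y,.065],.08,max_force=5); hold(.2); f0=f(); print('f0',f0)
print(move_l([x,y,.049],.006,max_force=6)); hold(.1); z=observe()['eef_pos'][2]; F=f()-f0; print(z,F)
for i in range(8):
    if 8<F<10.5: break
    zc=z-np.clip((9-F)/5000,-.0008,.0005); move_l([x,y,zc],.006); hold(.1); z=zc; F=f()-f0; print(observe()['eef_pos'][2],F)
for i in range(6): hold(.2); print(round(f()-f0,2))
move_l([x,y,.09],.05); move_l([x,y,.2],.15); hold(.3); look('end'); snap('scene','end2')
P,p,d=cloud('end2'); R=P-gap; a,l,h=R@gy,R@gx,R[...,2]; m=(d>0)&(abs(a)<.025)&(abs(l)<.1)&(h>.09); print(m.sum(),a[m].mean(),l[m].min(),l[m].max(),h[m].max())
print(observe()['time_s'],observe()['ft_force'])
```

```text
f0 -1.3515350252508258
True
0.052907398939351286 6.60889264095262
0.052933670963789606 6.825000899007145
0.05263552495622262 7.064229738006069
0.052427651221941415 9.389741134593496
8.65
9.63
9.0
9.49
8.67
9.75
109 -0.0003954860063005219 -0.058603498740232886 0.07983088357587893 0.15658682087069442
28.7417 [-0.24136804 -0.36591314 -0.00333898]
```

```bash
python3 -c "
from plant import *
print(job_done())"
```

```text
the job is handed in; nothing more can be done
None
```

The lid stands released in the rack's empty gap, the round key was pressed at about 9 N for over a second and let go, and the job was handed in after about 29 s of robot time; it returned no verdict.

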